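# Stroke the cradle slide of an extinguisher service bench

## Task

On this extinguisher service bench, check the slide whose carriage bears the V-shaped cradle and the upright round post for sticky spots: run its carriage in calm strokes first all the way to the tall bracket at the far end, then all the way back to the low stop at the near end, and leave it there. Leave the other slide, with the flat carriage, where it is.

Things in the scene. Friction and masses are not known exactly. Their poses are not given: they have to be found in the camera images.
- cradle_carriage (a joint): travel in m of the cradle carriage: 0 = against the low stop (34 mm high, nearest the robot), 0.16 = against the tall bracket (69 mm high, far end). Even friction of about 3 N; stays where left. The slide, 320 x 90 mm, is fixed to the bench. Carriage: aluminium plate 120 mm long (along the rails), 80 mm wide, top 42 mm above the bench; on its far half a dark steel V cradle up to 75 mm high.
- cradle_grip (a point): point on the axis of the cradle carriage's upright round steel post (24 mm across), 110 mm above the bench, 20 mm below the post's top. The post stands on the robot-side half of the plate, midway across it, 35 mm from the near edge of the V cradle, and moves with the carriage. x axis: along the rails from low stop to tall bracket; y across the rails; z up.
- flat_carriage (a joint): travel in m of the flat carriage along the other slide (same base, rails and ends; 0 = low stop, 0.16 = tall bracket). Not to be moved.
- flat_grip (a point): middle of the level cross bar (12 mm thick, 76 mm long, across the rails) on two short pillars of the flat carriage, 76 mm above the bench; top of the bar at 82 mm. Axes as for cradle_grip.

How it is judged:
By the outcome, as a careful person would: the job done as asked, in the order asked, and still so for the second after the job is handed in, with the robot touching nothing.
It also fails if it takes over 35 s, if anything falls off the work surface, if the arm or the gripper's body presses on something with over 40 N, if the wrist force passes 120 N, or if a joint passes its speed limit or range.

## Robot

A 6-joint arm with a two-finger parallel gripper is mounted at the origin on the work surface. World frame = base frame: x ahead of the robot, y to its left, z up, the work surface at z = 0. Lengths are in m, angles in rad, forces in N, time in s.
With the tool pointing down it reaches from about 0.3 to 0.775 m from the base axis. Payload 14.6 kg.
Tool frame: the origin (TCP) lies at the very end of the fingers, on their centre line; the grasp point (between the pads) lies 19 mm behind it; z points along the fingers, y is the line along which they close (so a half turn about z gives the same grasp; the last joint's range is limited). The gripper opens to 94 mm and grips with 3 to 60 N. Pads are 16 mm wide; open, the fingers measure 119 mm over their backs; the gripper's body (75 mm by 177 mm) begins 78 mm behind the grasp point.
Start: joints at [1.221, 0.3, 1.521, -0, 1.321, -0.067], TCP at [0.153, 0.528, 0.205] pointing down, gripper open.
Joint ranges: [-3.03, 3.03], [-0.79, 2.21], [0.23, 2.52], [-1.04, 4.18], [0, 3.07], [-2.55, 2.55]. Speed limits (rad/s): [2.22, 2.22, 2.57, 3.14, 3.14, 3.14].

## Interface

Orientations are given as [roll, pitch, yaw] about the fixed x, y, z axes, in that order (R = Rz(yaw) Ry(pitch) Rx(roll)).
In Python, from station import ctrl gives the robot as it stands.
- The arm moves only by the shell command python3 -m pendant 'ROWS' [OPENING] [FORCE]. ROWS is JSON, a list of rows, each a list of 2 entries, a list of its own where there are three numbers: the shift along the world's x, y, z in cm, then the turn about the world's z in rad. A call has 1 to 20 rows; each row shifts and turns the commanded pose from where the row before left it; what a row does not reach is not made up. A row lasts 1/12 s, in which the tool goes at most 41.7 mm and 7.16 degrees, less where a joint would pass 70% of its speed; a pose out of reach is approached as far as the arm can. A call is refused whole if a number of a shift passes 4.17 or a number of a turn 0.125, either way. A call with a gripper value outside its range is refused whole. OPENING is the opening, from 0 (shut) to 1 (fully open), set as the call begins (- or left out, the last holds). The fingers move at their own pace and stop on an object; FORCE is the grip in N (left out, the last holds). Time passes only in rows, so rows that do not move let the fingers close. It gives the time, the measured TCP pose, the force, the opening and the grip force at its end, in the units of the state.
- ctrl.get_obs(): the state, without advancing time (a new reading comes with each control period).
- ctrl.camera(name): name is "scene" or "top" or "wrist"; returns a dict with "color" (420x560x3 uint8, red, green, blue), "intrinsics" (3x3 intrinsics, pixels), "camera_from_world" (4x4, takes a point from world to camera coordinates). Camera axes: x right, y down, z forward; pixel columns grow to the right and rows downward; lengths in m; the calibration is good to about 2 mm. A picture is of the moment at which its call begins. There is no depth.
- ctrl.hand_in(): hands the job in; it is judged then, once.
The state is a dict: "time_s": time; "qpos": joint angles; "joint_vel": joint speeds; "tau": joint torques, N m; "ee_pos": TCP position; "eef_rot": TCP orientation; "force": force on the tool from outside, world axes, zero at the start; "moment": the same for the moment, N m; "grip_width": finger opening in m; "grip_force": force on a finger pad.
Only numpy, scipy, OpenCV 4.12 (cv2) and the standard library are available. Lean on these libraries where they do the work, as an engineer would, in place of code of your own. Each camera call takes 0.05 s, during which the arm holds its last target. There are 200 camera calls.

## Working session

There is one attempt and no reset: what is moved stays moved. The work goes in short steps, Python scripts to look and compute and a shell command to move; the robot and the scene stay as the last step left them, time stands still between calls to the robot, and variables do not carry over. Pictures are saved under pics/ and viewed, at most 10 in all, crops included, and the job is handed in when it is done.

```bash
mkdir -p pics; python3 - <<'E'
from station import ctrl
import cv2
for n in("top","scene"):
    c=ctrl.camera(n);cv2.imwrite(f"pics/{n}0.png",c["color"][:,:,::-1])
    print(n,c["intrinsics"].round(1).tolist(),c["camera_from_world"].round(3).tolist())
o=ctrl.get_obs();print(o["time_s"],o["ee_pos"],o["eef_rot"],o["force"],o["grip_width"])
E
```

```text
top [[454.1, 0.0, 283.4], [0.0, 454.1, 206.0], [0.0, 0.0, 1.0]] [[0.014, -1.0, 0.016, -0.01], [-0.986, -0.016, -0.167, 0.488], [0.167, -0.013, -0.986, 0.679], [0.0, 0.0, 0.0, 1.0]]
scene [[430.8, 0.0, 281.2], [0.0, 430.8, 212.6], [0.0, 0.0, 1.0]] [[-0.511, 0.859, -0.013, 0.282], [0.697, 0.406, -0.591, -0.293], [-0.503, -0.311, -0.807, 1.024], [0.0, 0.0, 0.0, 1.0]]
0.1 [0.15339289 0.52793491 0.20494371] [-3.14055458e+00 -5.37311136e-05  2.85887909e+00] [ 0.84365233 -0.31132467 -1.35018391] 0.09371848313365617
```

View pics/top0.png

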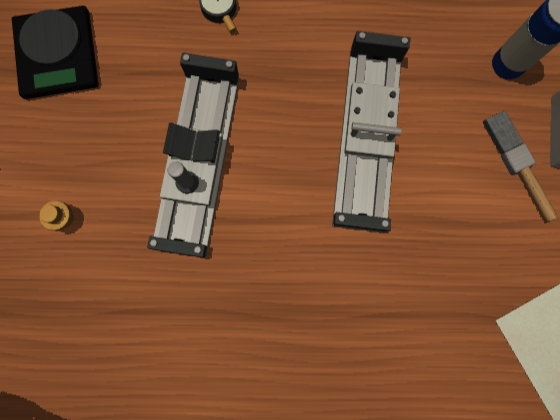

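View pics/scene0.png

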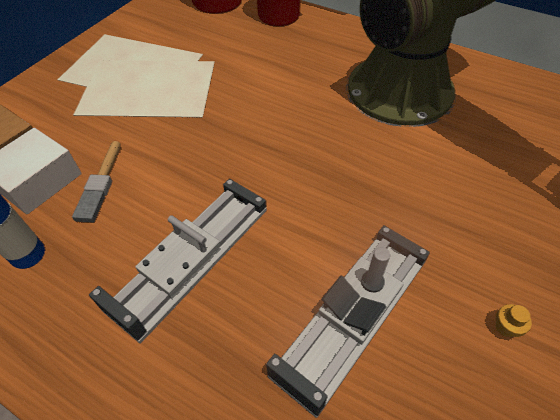

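The top view shows the cradle slide on the left: low stop at about (178,247), tall bracket at (210,67), post top at about (177,170). In the scene view the post top is at about (380,253). I'll zoom in on both for accurate pixels.

```bash
python3 - <<'E'
import cv2,numpy as np
a=cv2.imread("pics/top0.png")[40:265,140:250];b=cv2.imread("pics/scene0.png")[220:415,260:435]
a=cv2.resize(a,None,fx=2.6,fy=2.6,interpolation=2);b=cv2.resize(b,None,fx=2.8,fy=2.8,interpolation=2)
im=np.zeros((600,790,3),np.uint8);im[:a.shape[0],:a.shape[1]]=a;im[:b.shape[0],295:295+b.shape[1]]=b[:, :495]
cv2.imwrite("pics/z.png",im)
E
```

```text
(no output)
```

View pics/z.png

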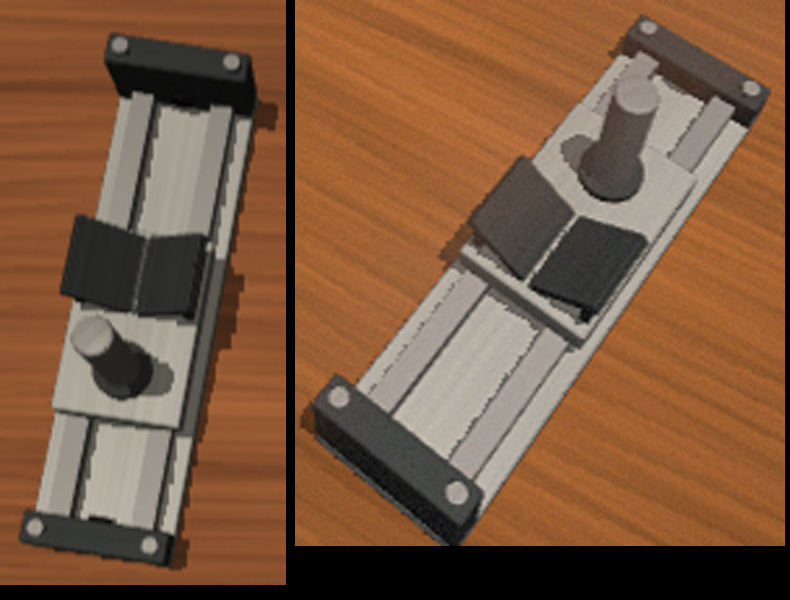

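The zoom gives these pixels (zoomed image):

| Feature | Top view | Scene view |
|---|---|---|
| Post top | (93,335) | (637,98) |
| Low-stop bolts | (34,527), (150,545) | (649,28), (751,89) |
| Bracket bolts | (120,45), (232,62) | (339,397), (457,492) |

```bash
cat > h.py <<'E'
import numpy as np
def cast(c,uv,z):
    K,T=c["intrinsics"],c["camera_from_world"];R=T[:3,:3];o=-R.T@T[:3,3]
    d=R.T@np.linalg.solve(K,[*uv,1]);return o+d*(z-o[2])/d[2]
E
python3 - <<'E'
from station import ctrl
from h import *
t=ctrl.camera("top");s=ctrl.camera("scene")
T=lambda x,y:(140+x/2.6,40+y/2.6); S=lambda x,y:(260+(x-295)/2.8,220+y/2.8)
A={}
for n,z,a,b in[("post",.13,(93,335),(637,98)),("lowL",.034,(34,527),(751,89)),("lowR",.034,(150,545),(649,28)),("tallL",.069,(120,45),(457,492)),("tallR",.069,(232,62),(339,397))]:
    p,q=cast(t,T(*a),z),cast(s,S(*b),z);A[n]=(p+q)/2;print(n,p.round(4),q.round(4))
lo=(A["lowL"]+A["lowR"])/2;ta=(A["tallL"]+A["tallR"])/2
d=(ta-lo)[:2];L=np.hypot(*d);u=d/L;print(lo,ta,L,u,np.arctan2(u[1],u[0]))
w=(A["lowL"]-A["lowR"])[:2];print("yaw from widths",np.arctan2(-w[0],w[1]))
w=A["post"][:2]-lo[:2];print("post along",w@u,"lat",u[0]*w[1]-u[1]*w[0],A["post"])
E
```

```text
post [0.5236 0.1503 0.13  ] [0.5273 0.1533 0.13  ]
lowL [0.4276 0.2017 0.034 ] [0.4261 0.2016 0.034 ]
lowR [0.4178 0.1312 0.034 ] [0.4158 0.1323 0.034 ]
tallL [0.7234 0.1576 0.069 ] [0.7246 0.1594 0.069 ]
tallR [0.7137 0.0881 0.069 ] [0.7152 0.0903 0.069 ]
[0.421788   0.16669794 0.034     ] [0.71922464 0.12383567 0.069     ] 0.30050911202447705 [ 0.98977576 -0.14263218] -0.14312027928141943
yaw from widths -0.14263653255151362
post along 0.1047376436087967 lat 4.973090179362025e-05 [0.52546188 0.1518082  0.13      ]
```

```bash
python3 -m pendant '[[[0.9,-0.9,0],0],[[1.9,-1.9,0],0.01],[[2,-2,0],0.01],[[2,-2,0],0.01],[[2,-2,0],0.01],[[2,-2,0],0.01],[[2,-2,0],0.01],[[2,-2,0],0.01],[[2,-2,0],0.01],[[2,-2,0],0.01],[[2,-2,0],0.01],[[2,-2,0],0.01],[[2,-2,0],0.01],[[2,-2,0],0.01],[[2,-2,0],0.01],[[2,-2,0],0],[[2,-2,0],0],[[2,-2,0],0],[[1.6,-1.8,0],0],[[0.8,-1,0],0]]' 1 30
```

```text
time_s: 1.87
ee_pos: [0.5266, 0.1495, 0.2052]
eef_rot: [-3.141, -0.0, 2.997]
force: [0.6, 1.0, -0.8]
grip_width: 0.0944
grip_force: 0.0
```

```bash
python3 -m pendant '[[[-0.1,0.2,-0.4],0],[[0,0,-1],0],[[0,0,-1.5],0],[[0,0,-1.5],0],[[0,0,-1.5],0],[[0,0,-1.5],0],[[0,0,-1.5],0],[[0,0,-1.3],0],[[0,0,-0.8],0],[[0,0,-0.4],0],[[0,0,0],0]]' && python3 -m pendant '[[[0,0,0],0],[[0,0,0],0],[[0,0,0],0],[[0,0,0],0],[[0,0,0],0],[[0,0,0],0],[[0,0,0],0],[[0,0,0],0],[[0,0,0],0],[[0,0,0],0]]' 0.1 30; python3 - <<'E'
from station import ctrl
import cv2
cv2.imwrite("pics/s1.png",ctrl.camera("scene")["color"][:,:,::-1])
E
```

```text
time_s: 2.78
ee_pos: [0.5237, 0.1546, 0.0907]
eef_rot: [-3.141, -0.001, 3.0]
force: [-0.0, 0.7, 0.2]
grip_width: 0.0939
grip_force: 0.0
time_s: 3.62
ee_pos: [0.5245, 0.1541, 0.0914]
eef_rot: [-3.142, -0.0, 2.999]
force: [0.1, -0.0, -0.1]
grip_width: 0.0308
grip_force: 0.0
```

View pics/s1.png

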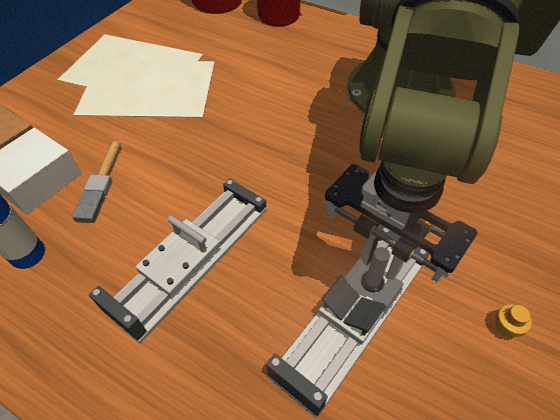

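The post (376,265) is visible in front of the gripper, and the fingers are still closing. I'll finish the closing and zoom in.

```bash
python3 -m pendant '[[[0,0,0],0],[[0,0,0],0],[[0,0,0],0],[[0,0,0],0],[[0,0,0],0],[[0,0,0],0]]' 0 30; python3 - <<'E'
from station import ctrl
import cv2,numpy as np
c=ctrl.camera("scene");o=ctrl.get_obs()
K,T=c["intrinsics"],c["camera_from_world"]
for z in(0,.019,.078):
    p=K@(T[:3,:3]@(o["ee_pos"]+[0,0,z])+T[:3,3]);print(p[:2]/p[2])
a=cv2.resize(c["color"][150:350,300:500,::-1],(400,600)[:1]*2,interpolation=2)
w=cv2.resize(ctrl.camera("wrist")["color"][:,:,::-1],(400,300));im=np.zeros((400,800,3),np.uint8);im[:,:400]=a;im[:300,400:]=w
cv2.imwrite("pics/s2.png",im)
E
```

```text
time_s: 4.17
ee_pos: [0.5241, 0.1517, 0.0913]
eef_rot: [-3.137, -0.001, 2.998]
force: [-3.1, -19.4, 5.1]
grip_width: 0.0234
grip_force: 30.0
[377.435537   266.23660263]
[379.62867899 259.80428184]
[387.18173648 237.65173131]
```

View pics/s2.png

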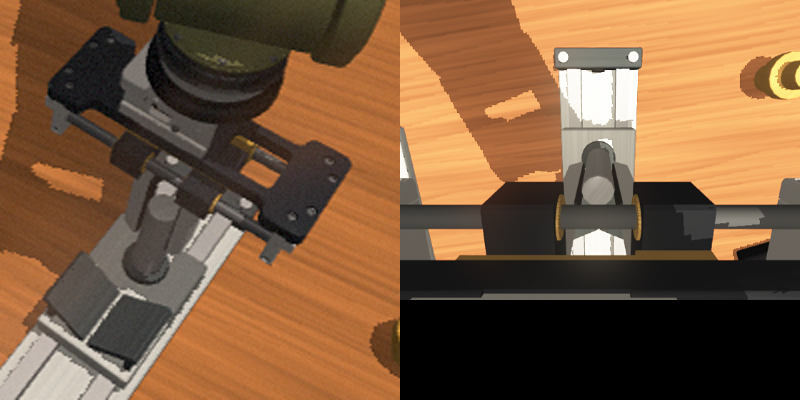

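The post is held between the fingers (opening 23 mm, grip 30 N). I'll take out the sideways load, then stroke to the far end.

```bash
python3 -m pendant '[[[0,-0.12,0],0],[[0,-0.12,0],0],[[0.2,-0.03,0],0],[[0.4,-0.06,0],0],[[0.6,-0.085,0],0],[[0.6,-0.085,0],0],[[0.6,-0.085,0],0],[[0.6,-0.085,0],0],[[0.6,-0.085,0],0],[[0.6,-0.085,0],0],[[0.6,-0.085,0],0],[[0.6,-0.085,0],0],[[0.6,-0.085,0],0],[[0.6,-0.085,0],0],[[0.5,-0.07,0],0],[[0.3,-0.04,0],0],[[0.2,-0.03,0],0]]'
```

```text
time_s: 5.68
ee_pos: [0.6009, 0.1407, 0.0914]
eef_rot: [-3.141, 0.0, 2.999]
force: [-3.0, -4.6, 0.5]
grip_width: 0.0232
grip_force: 30.0
```

```bash
python3 -m pendant '[[[0.1,-0.04,0],0],[[0.2,-0.05,0],0],[[0.2,-0.03,0],0],[[0.2,-0.03,0],0],[[0.2,-0.03,0],0],[[0.1,-0.01,0],0],[[0,0,0],0]]'
```

```text
time_s: 6.27
ee_pos: [0.6107, 0.1393, 0.0914]
eef_rot: [3.141, 0.0, 2.999]
force: [1.0, 2.8, -2.1]
grip_width: 0.0234
grip_force: 30.0
```

```bash
python3 -m pendant '[[[0.1,-0.01,0],0],[[0.1,-0.01,0],0],[[0.1,-0.015,0],0],[[0.1,-0.015,0],0],[[0.1,-0.015,0],0],[[0.1,-0.015,0],0],[[0,0,0],0]]'
```

```text
time_s: 6.85
ee_pos: [0.6167, 0.1385, 0.0914]
eef_rot: [3.141, 0.0, 2.999]
force: [-0.9, 4.6, -2.7]
grip_width: 0.0236
grip_force: 30.0
```

```bash
python3 -m pendant '[[[0.1,-0.01,0],0],[[0.1,-0.01,0],0],[[0.1,-0.01,0],0],[[0.1,-0.01,0],0],[[0.1,-0.01,0],0],[[0.1,-0.01,0],0],[[0,0,0],0]]'; python3 - <<'E'
from station import ctrl
import cv2
c=ctrl.camera("scene");cv2.imwrite("pics/s3.png",cv2.resize(c["color"][200:420,220:460,::-1],(720,600),interpolation=2)); print(c["color"].shape)
E
```

```text
time_s: 7.43
ee_pos: [0.6208, 0.1379, 0.0914]
eef_rot: [-3.141, -0.005, 2.999]
force: [-17.1, 4.5, 6.5]
grip_width: 0.0234
grip_force: 30.0
(420, 560, 3)
```

View pics/s3.png

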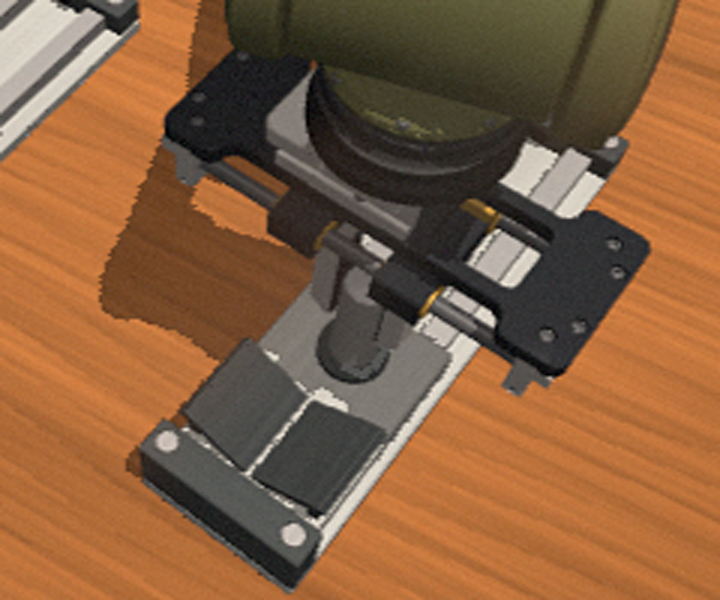

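The carriage plate now sits against the tall bracket: bracket bolts at (167,440) and (293,535) in the crop, with no gap before the plate. Force along the rails rose to 17 N, so I'll confirm with a small extra push.

```bash
python3 -m pendant '[[[0.1,-0.01,0],0],[[0,0,0],0],[[0,0,0],0]]'
```

```text
time_s: 7.73
ee_pos: [0.6215, 0.1378, 0.0913]
eef_rot: [-3.141, -0.005, 2.999]
force: [-21.2, 4.6, 6.7]
grip_width: 0.0237
grip_force: 30.0
```

```bash
python3 -m pendant '[[[0.1,-0.01,0],0],[[0.1,-0.01,0],0],[[0,0,0],0],[[0,0,0],0]]'; python3 -c "
from station import ctrl;print(ctrl.get_obs()['ee_pos'])"
```

```text
time_s: 8.07
ee_pos: [0.6233, 0.1375, 0.0912]
eef_rot: [-3.141, -0.006, 2.999]
force: [-20.5, 3.3, 6.9]
grip_width: 0.0233
grip_force: 30.0
[0.62334066 0.13752492 0.09121055]
```

At the stop: the force has levelled off at 21 N and the pads are just slipping on the post. Now the return stroke.

```bash
python3 -m pendant '[[[-0.1,0,0],0],[[-0.2,0.03,0],0],[[-0.4,0.06,0],0],[[-0.6,0.085,0],0],[[-0.6,0.085,0],0],[[-0.6,0.085,0],0],[[-0.6,0.085,0],0],[[-0.6,0.085,0],0],[[-0.6,0.085,0],0],[[-0.6,0.085,0],0],[[-0.6,0.085,0],0],[[-0.6,0.085,0],0],[[-0.6,0.085,0],0],[[-0.6,0.085,0],0],[[-0.6,0.085,0],0],[[-0.6,0.085,0],0],[[-0.6,0.085,0],0],[[-0.6,0.085,0],0],[[-0.6,0.085,0],0],[[-0.6,0.085,0],0]]'
```

```text
time_s: 9.73
ee_pos: [0.5167, 0.1526, 0.0912]
eef_rot: [3.141, 0.001, 2.998]
force: [2.5, 4.1, -9.1]
grip_width: 0.0236
grip_force: 30.0
```

```bash
python3 -m pendant '[[[-0.6,0.085,0],0],[[-0.6,0.085,0],0],[[-0.6,0.085,0],0],[[-0.6,0.085,0],0],[[-0.6,0.085,0],0],[[-0.5,0.07,0],0],[[-0.3,0.04,0],0],[[-0.2,0.03,0],0],[[-0.1,0.015,0],0],[[-0.1,0.015,0],0],[[-0.1,0.015,0],0],[[-0.1,0.015,0],0],[[0,0,0],0]]'
```

```text
time_s: 10.82
ee_pos: [0.4725, 0.1588, 0.0912]
eef_rot: [-3.142, 0.0, 2.999]
force: [3.2, 4.0, -11.0]
grip_width: 0.0237
grip_force: 30.0
```

```bash
python3 -m pendant '[[[-0.1,0.01,0],0],[[-0.1,0.01,0],0],[[-0.1,0.015,0],0],[[-0.1,0.015,0],0],[[-0.1,0.015,0],0],[[-0.1,0.015,0],0],[[0,0,0],0]]'
```

```text
time_s: 11.4
ee_pos: [0.4664, 0.1597, 0.0912]
eef_rot: [-3.142, -0.0, 2.999]
force: [1.3, 4.2, -11.1]
grip_width: 0.0233
grip_force: 30.0
```

```bash
python3 -m pendant '[[[-0.1,0.01,0],0],[[-0.1,0.01,0],0],[[-0.1,0.015,0],0],[[-0.1,0.015,0],0],[[-0.1,0.015,0],0],[[0,0,0],0],[[0,0,0],0]]'
```

```text
time_s: 11.98
ee_pos: [0.4636, 0.1601, 0.0915]
eef_rot: [3.141, 0.005, 2.998]
force: [20.3, 2.5, -21.1]
grip_width: 0.0235
grip_force: 30.0
```

The carriage is firmly on the low stop (20 N). I'll release while still lightly biased toward the stop, then lift.

```bash
python3 -m pendant '[[[0.05,0,0],0],[[0.05,0,0],0],[[0,0,0],0]]' && python3 -m pendant '[[[0,0,0],0],[[0,0,0],0],[[0,0,0],0],[[0,0,0],0],[[0,0,0],0],[[0,0,0],0],[[0,0,0],0],[[0,0,0],0],[[0,0,0],0],[[0,0,0],0]]' 1 && python3 -m pendant '[[[0,0,0.5],0],[[0,0,1],0],[[0,0,1.5],0],[[0,0,2],0],[[0,0,2],0],[[0,0,2],0],[[0,0,2],0],[[0,1,1],0],[[0,2,0],0],[[0,3,0],0],[[0,3,0],0],[[0,3,0],0],[[0,3,0],0],[[0,3,0],0],[[0,3,0],0],[[0,2,0],0],[[0,1,0],0],[[0,0,0],0]]'; python3 - <<'E'
from station import ctrl
import cv2,numpy as np
from h import *
c=ctrl.camera("top");a=cv2.resize(c["color"][40:265,140:250,::-1],None,fx=2.6,fy=2.6,interpolation=2)
d=ctrl.camera("scene");b=cv2.resize(d["color"][210:400,260:435,::-1],None,fx=2.8,fy=2.8,interpolation=2)
im=np.zeros((600,790,3),np.uint8);im[:a.shape[0],:a.shape[1]]=a;im[:b.shape[0],295:785]=b[:,:490]
cv2.imwrite("pics/z2.png",im)
t0=cv2.imread("pics/top0.png")[20:240,330:415].astype(int);print("flat slide diff",np.abs(t0-c["color"][20:240,330:415,::-1]).mean())
E
```

```text
time_s: 12.23
ee_pos: [0.4637, 0.1601, 0.0915]
eef_rot: [3.141, 0.002, 2.999]
force: [11.1, 2.7, -14.6]
grip_width: 0.0236
grip_force: 30.0
time_s: 13.07
ee_pos: [0.4625, 0.1604, 0.0914]
eef_rot: [-3.142, -0.0, 2.999]
force: [-0.3, -0.5, 0.1]
grip_width: 0.0862
grip_force: 0.0
time_s: 14.57
ee_pos: [0.4617, 0.4021, 0.211]
eef_rot: [-3.141, -0.001, 3.001]
force: [0.2, 0.1, -0.2]
grip_width: 0.0944
grip_force: 0.0
flat slide diff 6.67379679144385
```

View pics/z2.png

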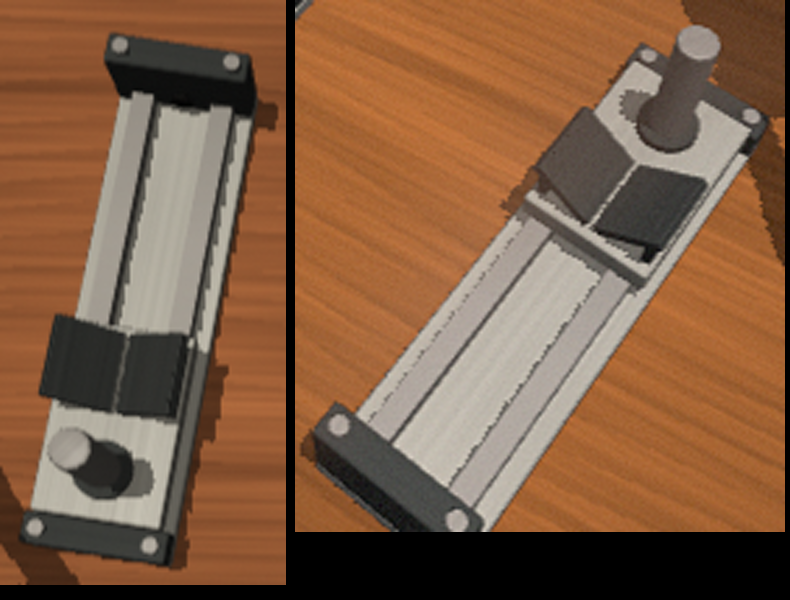

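The carriage plate edge now meets the low stop (top crop, row ~515, between bolts (34,527) and (150,545)). The gripper is clear, and it never came near the flat slide.

```bash
python3 -c "
from station import ctrl;print(ctrl.hand_in())"
```

```text
the job is handed in; nothing more can be done
None
```

The job is handed in: the cradle carriage ran to the tall bracket and back to the low stop, where it rests with the robot clear. I felt no sticky spots, and the arm never went near the flat slide.

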